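# Walk a die block round and seat it against the fence

### The job

Without gripping or lifting it, push the blue die block round by its corners with the fingertips until one of its two bright long sides faces the front of the fence (whichever is nearer will do); turn it while it is still clear of the fence, never running a corner into the fence while it stands askew. Then push it home, so that the bright side lies flush along the fence and does not hang past either end of it, and leave the other things on the table where they are.

Things in the scene. Friction and masses are not known exactly. Their poses are not given: they have to be found in the camera images.
- die_block: Heavy block, 0.6 to 0.95 kg, slides flat: 92 mm along its x, 120 mm along its y, 40 mm high, edges rounded 3 mm; blue, its two long upright sides (x = +46 and -46 mm) bare bright metal, a bright strip beside each on top. Origin: centre of its underside, z up. Starts 45 mm or more clear of the fence, a bright side 35 to 90 degrees from facing it, either way.
- fence: Bright metal bar fixed to the table with two black screws: 170 mm long (its y), 22 mm thick, 30 mm high. Origin: on the table, under the middle of its long front face, which looks to the robot and the block; its x points from that face into the bar, so the block is at negative x. The bar fills x 0 to 22 mm, y -85 to +85 mm.
- flux_tin: Flat round tin with a yellow lid, diameter 56 mm, 23 mm high, beside the left end of the fence; leave alone. Origin: centre of its underside.
- tape_roll: Roll of blue insulating tape lying flat, diameter 67 mm, 19 mm high, beside the right end of the fence; leave alone. Origin: centre of its underside.
- small_carton: Small brown carton, 53 x 70 x 46 mm, at the right; leave alone. Origin: centre of its underside.
- fixings_jar: Clear jar with a red lid, diameter 58 mm, 76 mm high, at the right; leave alone. Origin: centre of its underside.
- spanner: Steel combination spanner lying flat, 26 mm x 190 mm (along its y axis) x 6 mm, at the left; leave alone. Origin: centre of its underside.
- heat_sink: Finned aluminium heat sink, 42 x 60 x 27 mm, at the near right; leave alone. Origin: centre of its underside.

How it is judged:
By the outcome, as a careful person would: the job done as asked, in the order asked, and still so for the second after the job is handed in, with the robot touching nothing.
It also fails if it takes over 72 s, if anything falls off the work surface, if the arm or the gripper's body presses on something with over 40 N, if the wrist force passes 120 N, or if a joint passes its speed limit or range.

### The arm

A 7-joint arm with a two-finger parallel gripper is mounted at the origin on a cart in front of the work surface, level with it; the furniture and walls round the work are solid. World frame = base frame: x ahead of the robot, y to its left, z up, the work surface at z = 0. Lengths are in m, angles in rad, forces in N, time in s.
With the tool pointing down it reaches from about 0.425 to 0.875 m from the base axis. Payload 8.4 kg.
Tool frame: the origin (TCP) lies midway between the tips of the shut fingers; the grasp point (between the pads) lies 19 mm behind it; z points along the fingers, y is the line along which they close (so a half turn about z gives the same grasp; the last joint's range is limited). The gripper opens to 87 mm and grips with 3 to 60 N. Pads are 19 mm wide; open, the fingers measure 117 mm over their backs; the gripper's body (75 mm by 190 mm) begins 51 mm behind the grasp point.
Start: joints at [-1.404, 0.333, 0.04, 1.465, -0.013, 1.343, -0.059], TCP at [0.171, 0.627, 0.223] pointing down, gripper open.
Joint ranges: [-2.58, 2.58], [-0.38, 2.09], [-1.3, 1.39], [0.25, 2.4], [-1.5, 4.64], [0.08, 2.09], [-2.65, 2.65]. Speed limits (rad/s): [2.22, 2.22, 2.79, 2.79, 3.14, 3.14, 3.14].

### API

Orientations are given as a rotation vector (axis times angle).
In Python, from bench import env gives the robot as it stands.
- The arm moves only by the shell command python3 -m inch 'ROWS' [FORCE]. ROWS is JSON, a list of rows, each a list of 7 numbers: the shift along the tool's x, y, z in units of 60 mm (1.0 is 60 mm), then the turn, a rotation vector about the tool's x, y, z in degrees, then the opening, from 0 (shut) to 1 (fully open). A call has 1 to 20 rows; each row shifts and turns the commanded pose from where the row before left it, along the tool's axes as they then stand; what a row does not reach is not made up. A row lasts 1/8 s, in which the tool goes at most 62.5 mm and 10.7 degrees, less where a joint would pass 70% of its speed; a pose out of reach is approached as far as the arm can. A call is refused whole if a number of a shift passes 1 or a number of a turn 10.7, either way. A call with a gripper value outside its range is refused whole. The fingers move at their own pace and stop on an object; FORCE is the grip in N (left out, the last holds). Time passes only in rows, so rows that do not move let the fingers close. It gives the time, the measured TCP pose, the force, the opening and the grip force at its end, in the units of the state.
- env.observe(): the state, without advancing time (a new reading comes with each control period).
- env.capture(name): name is "side" or "top"; returns (picture, depth): 420x560x3 uint8, blue, green, red; 420x560 float32, m along the optical axis (not along the pixel's ray), 0 where there is no reading.
- env.get_calibration(name): a dict with "fovy" (degrees; the focal length in pixels is half the picture's height over the tangent of half this angle, whatever the lens; pixels are square), "cx", "cy" (the principal point, pixels), "distortion" ([k1, k2, p1, p2, k3] as OpenCV has them; the pictures are not rectified), "extrinsics" (4x4, takes a point from world to camera coordinates). Camera axes: x right, y down, z forward; pixel columns grow to the right and rows downward; lengths in m; the calibration is good to about 2 mm. A picture is of the moment at which its call begins. get_calibration takes no time and is no camera call.
- env.hand_in(): hands the job in; it is judged then, once.
The state is a dict: "t": time; "qpos": joint angles; "dq": joint speeds; "joint_torque": joint torques, N m; "tool_pos": TCP position; "orientation": TCP orientation; "ft_force": force on the tool from outside, world axes, zero at the start; "moment": the same for the moment, N m; "finger_gap": finger opening in m; "gripper_force": force on a finger pad.
Only numpy, scipy, OpenCV 4.12 (cv2) and the standard library are available. Lean on these libraries where they do the work, as an engineer would, in place of code of your own. Each camera call takes 0.05 s, during which the arm holds its last target. There are 200 camera calls.

## Working session

There is one attempt and no reset: what is moved stays moved. The work goes in short steps, Python scripts to look and compute and a shell command to move; the robot and the scene stay as the last step left them, time stands still between calls to the robot, and variables do not carry over. Pictures are saved under pics/ and viewed, at most 10 in all, crops included, and the job is handed in when it is done.

```bash
ls; mkdir -p pics
python3 - <<'E'
from bench import env
import cv2,numpy as np
for n in("top","side"):
    p,d=env.capture(n); cv2.imwrite(f"pics/{n}0.png",p); np.save(f"{n}0.npy",d)
    c=env.get_calibration(n); print(n,c["fovy"],c["cx"],c["cy"],c["distortion"]); print(np.round(c["extrinsics"],3))
s=env.observe(); print(s)
E
```

```text
pics
top 52.63019044854391 276.611508883817 215.9558662426068 [0.02966287 0.         0.         0.         0.        ]
[[ 0.022 -1.    -0.002 -0.018]
 [-0.988 -0.021 -0.153  0.5  ]
 [ 0.153  0.005 -0.988  1.209]
 [ 0.     0.     0.     1.   ]]
side 46.167590386680914 279.33511751927097 215.18587931658817 [-0.10702905  0.          0.          0.          0.        ]
[[ 0.849 -0.529  0.007 -0.442]
 [-0.228 -0.378 -0.897  0.157]
 [ 0.477  0.76  -0.442  1.223]
 [ 0.     0.     0.     1.   ]]
{'t': 0.1, 'qpos': array([-1.40419373,  0.33387522,  0.03991061,  1.46621019, -0.0134211 ,
        1.34328307, -0.05848653]), 'dq': array([-0.00096523, -0.00176115,  0.00196481, -0.00110434,  0.00102041,
       -0.00098094, -0.0008792 ]), 'joint_torque': array([ 3.70988491e-03, -6.57807398e+01,  1.33941874e+00, -4.04702926e+01,
       -5.97401359e-02,  4.09410219e-02,  4.74514081e-05]), 'tool_pos': array([0.1706714 , 0.626744  , 0.22171272]), 'orientation': array([-4.16345637e-01, -3.11377307e+00,  2.36480268e-03]), 'ft_force': array([-1.44437292, -0.7260505 ,  0.79187568]), 'moment': array([0.05130308, 0.01649792, 0.04912789]), 'gripper_force': 0.0, 'finger_gap': 0.08708642878466762}
```

View pics/top0.png

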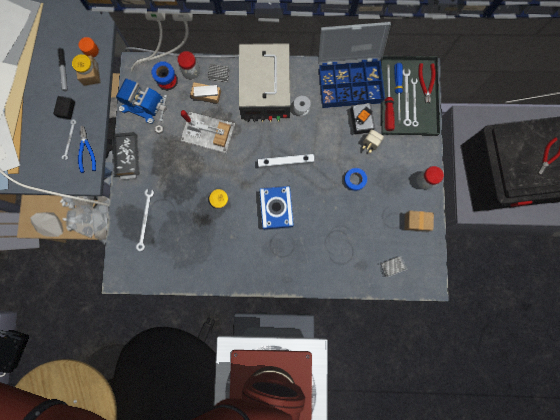

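View pics/side0.png

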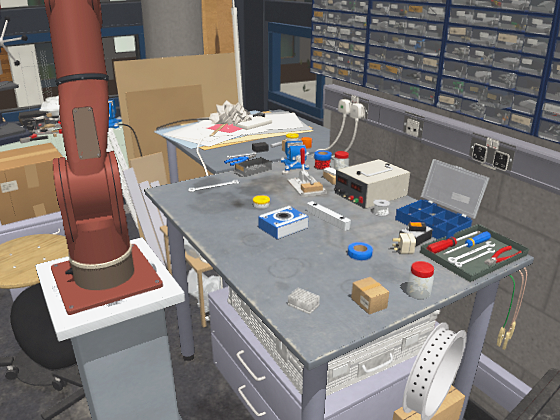

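The top view shows the block at (276,208) with its bright strips left and right, so it needs nearly a quarter turn. The fence is at (285,160), the tin at (219,198) and the tape at (355,180). Next I'll measure them.

```bash
cat > h.py <<'E'
from bench import env
import cv2,numpy as np
def cal(n):
    c=env.get_calibration(n); f=210/np.tan(np.radians(c["fovy"]/2))
    return np.array([[f,0,c["cx"]],[0,f,c["cy"]],[0,0,1]]),np.array(c["distortion"]),np.array(c["extrinsics"])
def rays(n,px):
    K,D,E=cal(n); u=cv2.undistortPoints(np.float64(px).reshape(-1,1,2),K,D)[:,0]
    return np.c_[u,np.ones(len(u))]@E[:3,:3], -E[:3,:3].T@E[:3,3]   # world dirs (unit camera depth), centre
def plane(n,px,z):
    r,c=rays(n,px); return c+r*((z-c[2])/r[:,2])[:,None]
def cloud(n,d):
    v,u=np.mgrid[:420,:560]; r,c=rays(n,np.c_[u.ravel(),v.ravel()])
    return (c+r*d.reshape(-1,1)).reshape(420,560,3)
def rect(P):  # min-area rect in world xy: centre, yaw of long side, sizes mm
    (c,s,a)=cv2.minAreaRect(np.float32(P[:,:2]*1000)); b=cv2.boxPoints((c,s,a))
    e=[b[1]-b[0],b[2]-b[1]]; l=max(e,key=np.linalg.norm); 
    return np.round(c,1),np.degrees(np.arctan2(l[1],l[0]))%180,np.round(s,1)
def blue(p):
    h=cv2.cvtColor(p,cv2.COLOR_BGR2HSV); return cv2.inRange(h,(95,120,60),(125,255,255))
E
python3 - <<'E'
from h import *
for n in("top","side"):
    p=cv2.imread(f"pics/{n}0.png"); d=np.load(f"{n}0.npy"); W=cloud(n,d); z=W[...,2]
    print(n,"table z",np.median(z[(abs(W[...,0]-.55)<.05)&(abs(W[...,1]+.1)<.04)&(d>0)]))
    reg=(W[...,0]>.42)&(W[...,0]<.8)&(abs(W[...,1])<.36)&(d>0)
    k,L,st,ce=cv2.connectedComponentsWithStats((reg&(z>.012)&(z<.12)).astype(np.uint8))
    for i in range(1,k):
        if st[i,4]<60: continue
        Q=W[L==i]; zt=np.percentile(Q[:,2],80); T=Q[Q[:,2]>zt-.008]
        print(ce[i].round(),st[i,4],"ztop",zt.round(4),rect(T), T.mean(0).round(4))
p=cv2.imread("pics/top0.png")
m=cv2.resize(p[140:250,200:380],None,fx=4,fy=4,interpolation=cv2.INTER_CUBIC); cv2.imwrite("pics/c0.png",m)
E
```

```text
top table z 0.00024122966904838172
[209. 130.] 661 ztop 0.0488 (array([764.9, 213.5]), np.float32(75.60558), array([113.4,  22.4])) [0.7668 0.2247 0.0586]
[368. 133.] 505 ztop 0.0461 (array([ 762.6, -283.9]), np.float32(19.804281), array([96.4, 57.5])) [ 0.7507 -0.2876  0.0458]
[389. 126.] 71 ztop 0.0305 (array([ 789.3, -345.2]), np.float32(95.16239), array([21.6, 23.2])) [ 0.7894 -0.3463  0.0286]
[286. 160.] 479 ztop 0.0321 (array([674.4, -30.7]), np.float32(97.17621), array([ 23.7, 169. ])) [ 0.6743 -0.0304  0.0302]
[355. 178.] 275 ztop 0.0212 (array([ 623.8, -242.6]), np.float32(41.64529), array([66.2, 65. ])) [ 0.6243 -0.2427  0.0192]
[276. 207.] 1285 ztop 0.0426 (array([529.2,  -4.7]), np.float32(5.9582586), array([120.2,  92.3])) [ 0.5282 -0.0048  0.0406]
[218. 198.] 273 ztop 0.0252 (array([554.8, 169.7]), np.float32(91.976006), array([53.6, 54.7])) [0.5545 0.1689 0.023 ]
side table z 0.0008292161479616089
[307. 179.] 435 ztop 0.0495 (array([765.9, 211.3]), np.float32(77.03186), array([110.7,  21.8])) [0.7684 0.2276 0.0674]
[261. 200.] 139 ztop 0.0242 (array([553.2, 165.2]), np.float32(60.783627), array([57.7, 52.3])) [0.5518 0.1627 0.0224]
[329. 214.] 409 ztop 0.0312 (array([676.4, -35. ]), np.float32(96.32712), array([ 30.8, 172.4])) [ 0.6733 -0.0415  0.0296]
[283. 221.] 979 ztop 0.0416 (array([528.5,  -9.7]), np.float32(4.775376), array([123.5,  95.1])) [ 0.525  -0.0136  0.0404]
[407. 239.] 471 ztop 0.045 (array([ 764.4, -289.3]), np.float32(19.490152), array([95.4, 61.7])) [ 0.7503 -0.2931  0.0446]
[360. 250.] 242 ztop 0.0204 (array([ 624.9, -244.9]), np.float32(26.245804), array([68.4, 63.9])) [ 0.6217 -0.248   0.0184]
[428. 247.] 123 ztop 0.0291 (array([ 782.7, -341.9]), np.float32(93.0474), array([32.8, 35.9])) [ 0.7845 -0.3455  0.0268]
```

View pics/c0.png

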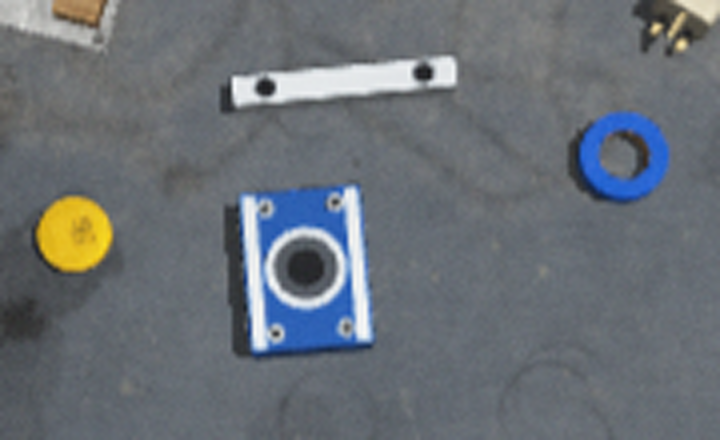

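```bash
python3 -m inch '[[0,0,0,0,0,-7.6,0],[0,0,0,0,0,-7.6,0],[-0.4,-0.6,0,0,0,0,0],[-0.4,-0.6,0,0,0,0,0],[-0.4,-0.6,0,0,0,0,0],[-0.45,-0.6,0,0,0,0,0],[-0.45,-0.6,0,0,0,0,0],[-0.45,-0.6,0,0,0,0,0],[-0.45,-0.6,0,0,0,0,0],[-0.45,-0.6,0,0,0,0,0],[-0.45,-0.6,0.2,0,0,0,0],[-0.45,-0.6,0.2,0,0,0,0],[-0.45,-0.6,0.3,0,0,0,0],[-0.45,-0.6,0.3,0,0,0,0],[-0.45,-0.6,0.4,0,0,0,0],[-0.4,-0.6,0.4,0,0,0,0],[0,0,0,0,0,0,0]]'; python3 -c "
from bench import env;s=env.observe();print(s['ft_force'],s['qpos'])"
```

```text
t: 2.22
tool_pos: [0.5365, 0.1186, 0.1124]
orientation: [-0.01, -3.139, 0.005]
ft_force: [-1.7, 1.4, -0.0]
finger_gap: 0.0004
gripper_force: 0.0
[-1.69051088  1.41098112 -0.00621492] [-0.69483952  0.22917627  0.45088045  1.86256929 -0.10989207  1.07809656
  1.36287489]
```

```bash
python3 -m inch '[[-0.28,-0.28,0.3,0,0,0,0],[-0.28,-0.28,0.5,0,0,0,0],[0,0,0.5,0,0,0,0],[0,0,0.33,0,0,0,0],[0,0,0,0,0,0,0],[0,-0.2,0,0,0,0,0],[0,-0.2,0,0,0,0,0],[0,-0.15,0,0,0,0,0],[0,-0.15,0,0,0,0,0],[0,-0.15,0,0,0,0,0],[0,0,0,0,0,0,0]]'
cat > look.py <<'E'
from h import *
import sys
out={}
for n in("top","side"):
    p,d=env.capture(n); cv2.imwrite(f"pics/{n}_{sys.argv[1]}.png",p); W=cloud(n,d); z=W[...,2]
    reg=(W[...,0]>.40)&(W[...,0]<.75)&(abs(W[...,1]+.03)<.13)&(z>.034)&(z<.048)&(d>0)
    k,L,st,ce=cv2.connectedComponentsWithStats(reg.astype(np.uint8))
    i=1+st[1:,4].argmax(); Q=W[L==i]; print(n,"block",st[i,4],rect(Q),Q.mean(0).round(4))
    B=reg&(blue(p)>0); Q=W[B]; print(n,"blue",B.sum(),rect(Q))
    F=(W[...,0]>.62)&(W[...,0]<.72)&(abs(W[...,1]+.03)<.12)&(z>.022)&(z<.034)
    k,L,st,ce=cv2.connectedComponentsWithStats(F.astype(np.uint8))
    i=1+st[1:,4].argmax(); print(n,"fence",st[i,4],rect(W[L==i]))
s=env.observe(); print(s["t"],s["tool_pos"].round(4),s["ft_force"].round(1))
E
python3 look.py 1
```

```text
t: 3.6
tool_pos: [0.5704, 0.0376, 0.0171]
orientation: [0.002, 3.141, -0.0]
ft_force: [0.8, 0.4, 0.8]
finger_gap: 0.0006
gripper_force: 0.2
top block 641 (array([521.2, -31.1]), np.float32(177.7438), array([ 64.5, 117.9])) [ 0.5059 -0.0313  0.0406]
top blue 217 (array([521.4, -31.5]), np.float32(176.94244), array([ 63.5, 118.2]))
top fence 246 (array([679.1, -63.7]), np.float32(96.655014), array([ 24.7, 102.3]))
side block 687 (array([522.6, -11.1]), np.float32(178.45457), array([116.1, 123.6])) [ 0.5199 -0.0234  0.0405]
side blue 220 (array([522.4, -21.2]), np.float32(176.45819), array([ 89., 122.]))
side fence 272 (array([674.8, -32. ]), np.float32(96.86102), array([ 28.5, 173.9]))
3.7 [0.5695 0.0378 0.0165] [ 0.3  0.4 -0. ]
```

```bash
python3 -c "
import cv2,numpy as np
a=cv2.imread('pics/top_1.png')[130:270,180:380];b=cv2.imread('pics/side_1.png')[150:290,200:400]
cv2.imwrite('pics/v1.png',cv2.resize(np.hstack([a,b]),None,fx=2,fy=2,interpolation=2))"
```

```text
(no output)
```

View pics/v1.png

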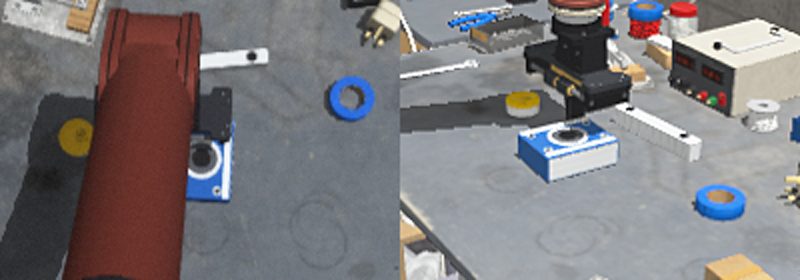

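The block has begun to turn clockwise. The arm hides most of the top view, but the side view shows the block well, so I'll mask out the fingers and fit the rectangle from there.

```bash
cat > look.py <<'E'
from h import *
import sys
from scipy.spatial.transform import Rotation as R
s=env.observe(); tp=s["tool_pos"]; Rm=R.from_rotvec(s["orientation"]).as_matrix()
for n in sys.argv[2:] or ["side"]:
    p,d=env.capture(n); cv2.imwrite(f"pics/{n}_{sys.argv[1]}.png",p); W=cloud(n,d); z=W[...,2]
    q=(W-tp)@Rm
    reg=(W[...,0]>.38)&(W[...,0]<.66)&(abs(W[...,1]+.03)<.14)&(z>.010)&(z<.046)&(d>0)
    reg&=~((abs(q[...,0])<.016)&(abs(q[...,1])<.022))
    reg&=((W[...,0]-.6635)*.993+(W[...,1]+.032)*.122<-.003)|(z>.035)
    k,L,st,ce=cv2.connectedComponentsWithStats(reg.astype(np.uint8))
    i=1+st[1:,4].argmax(); Q=W[L==i]
    c,a,sz=rect(Q); a=a if a<120 else a-180
    r=np.array([c[0]-663.5,c[1]+32]); a7=np.radians(7)
    print(n,st[i,4],"c",c,"yaw",round(float(a),1),"size",sz,"fence frame",np.round([r@[np.cos(a7),np.sin(a7)],r@[-np.sin(a7),np.cos(a7)]],1),"to turn",round(float(a)+83,1))
print(round(s["t"],2),tp.round(4),s["ft_force"].round(1))
E
python3 look.py 2 side top
```

```text
side 1007 c [522.3 -22.3] yaw -3.4 size [ 97. 123.] fence frame [-139.    26.8] to turn 79.6
top 658 c [521.2 -30.9] yaw -2.3 size [ 65.  118.3] fence frame [-141.1   18.4] to turn 80.7
3.7 [0.5695 0.0378 0.0165] [ 0.3  0.4 -0. ]
```

```bash
python3 -m inch '[[0,0.1,0,0,0,3.5,0],[-0.13,0,0,0,0,0,0],[0,-0.1,0,0,0,0,0],[-0.075,-0.115,0,0,0,4.2,0],[-0.075,-0.115,0,0,0,4.2,0],[-0.075,-0.115,0,0,0,4.2,0],[-0.075,-0.115,0,0,0,4.2,0],[-0.07,-0.105,0,0,0,3.8,0],[-0.07,-0.105,0,0,0,3.8,0],[0,0,0,0,0,0,0]]';python3 look.py 3 side top
```

```text
t: 5.05
tool_pos: [0.5934, -0.0084, 0.0167]
orientation: [0.758, 3.049, -0.001]
ft_force: [0.2, 0.2, 1.0]
finger_gap: 0.0003
gripper_force: 0.0
side 972 c [520.1 -36.3] yaw -28.2 size [103.1 120.1] fence frame [-142.9   13.2] to turn 54.8
top 451 c [511.6 -51.1] yaw -28.3 size [ 52.  121.4] fence frame [-153.1   -0.4] to turn 54.7
5.05 [ 0.5934 -0.0084  0.0167] [0.2 0.2 1. ]
```

```bash
python3 -m inch '[[-0.07,-0.11,0,0,0,4,0],[-0.07,-0.11,0,0,0,4,0],[-0.07,-0.11,0,0,0,4,0],[-0.07,-0.11,0,0,0,4,0],[-0.07,-0.11,0,0,0,4,0],[-0.07,-0.11,0,0,0,4,0],[0,0,0,0,0,0,0]]';python3 look.py 4 side top
```

```text
t: 6.02
tool_pos: [0.5888, -0.0539, 0.0168]
orientation: [-1.374, -2.825, 0.0]
ft_force: [-0.2, 0.7, 0.1]
finger_gap: 0.0006
gripper_force: 0.0
side 1032 c [511.8 -49.7] yaw -53.3 size [ 99.  121.2] fence frame [-152.7    0.9] to turn 29.7
top 138 c [500.1 -86.2] yaw -52.8 size [24.1 70.8] fence frame [-168.8  -33.9] to turn 30.2
6.03 [ 0.5888 -0.0539  0.0168] [-0.2  0.7  0.1]
```

```bash
python3 -m inch '[[-0.07,-0.11,0,0,0,4,0],[-0.07,-0.11,0,0,0,4,0],[-0.07,-0.11,0,0,0,4,0],[-0.07,-0.11,0,0,0,4,0],[-0.07,-0.11,0,0,0,4,0],[0,0,0,0,0,0,0]]';python3 look.py 5 side top
```

```text
t: 6.88
tool_pos: [0.571, -0.088, 0.0168]
orientation: [-1.843, -2.544, 0.0]
ft_force: [-0.8, 0.1, -0.2]
finger_gap: 0.0009
gripper_force: 0.0
side 1059 c [501.2 -58.3] yaw 106.2 size [ 97.6 124.6] fence frame [-164.3   -6.3] to turn 189.2
top 45 c [ 480.4 -110.8] yaw 108.1 size [17.  25.2] fence frame [-191.3  -55.9] to turn 191.1
6.88 [ 0.571  -0.088   0.0168] [-0.8  0.1 -0.2]
```

```bash
python3 -m inch '[[0,0.1,0,0,0,0,0],[0,0,-0.6,0,0,0,0],[0,0,-0.6,0,0,0,0],[0,0,0,0,0,-9.8,0],[0,0,0,0,0,-9.8,0],[0,0,0,0,0,-9.8,0],[0,0,0,0,0,-9.8,0],[0,0,0,0,0,-9.8,0],[0,0,0,0,0,-9.8,0],[0,0,0,0,0,-9.8,0],[0,0,0,0,0,-9.8,1],[0,0,0,0,0,-9.8,1],[0.43,0.17,0,0,0,0,1],[0.43,0.17,0,0,0,0,1],[0.43,0.17,0,0,0,0,1],[0.43,0.17,0,0,0,0,1],[0.41,0.17,0,0,0,0,1],[0,0,0,0,0,0,1]]';python3 look.py 6 side top
```

```text
t: 9.22
tool_pos: [0.4388, -0.0726, 0.0889]
orientation: [-0.446, 3.11, 0.001]
ft_force: [0.4, -0.7, -0.2]
finger_gap: 0.0725
gripper_force: 0.0
side 1033 c [501.4 -57.6] yaw 105.6 size [ 99.1 124.5] fence frame [-164.    -5.7] to turn 188.6
top 229 c [510.8 -13.7] yaw 17.0 size [53.5 46.1] fence frame [-149.3   36.8] to turn 100.0
9.22 [ 0.4388 -0.0726  0.0889] [ 0.4 -0.7 -0.2]
```

```bash
python3 -m inch '[[0.05,0,0.4,0,0,0,1],[0,0,0.4,0,0,0,1],[0,0,0.4,0,0,0,1],[0,0,0,0,0,0,1]]';python3 look.py 7 side;python3 -c "
import cv2,numpy as np
a=cv2.imread('pics/top_6.png')[130:270,180:380];b=cv2.imread('pics/side_7.png')[150:290,200:400]
cv2.imwrite('pics/v2.png',cv2.resize(np.hstack([a,b]),None,fx=2,fy=2,interpolation=2))"
```

```text
t: 9.82
tool_pos: [0.4365, -0.0742, 0.0156]
orientation: [0.444, -3.107, 0.001]
ft_force: [-0.4, 0.1, 0.5]
finger_gap: 0.087
gripper_force: 0.0
side 773 c [487.1 -63.5] yaw 16.7 size [127.2 121.5] fence frame [-178.9   -9.8] to turn 99.7
9.82 [ 0.4365 -0.0742  0.0156] [-0.4  0.1  0.5]
```

View pics/v2.png

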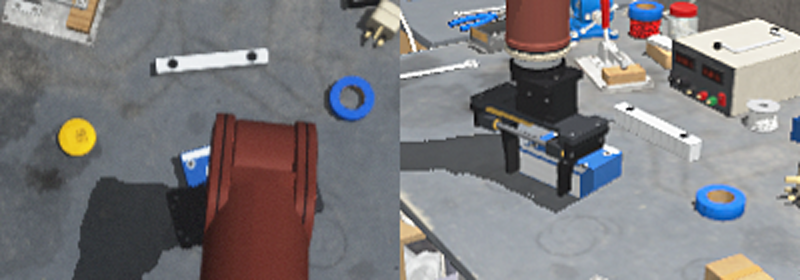

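Both fingertips stand just behind the near bright face, with the fence clear ahead. I'll push forward with the open fingertips, taking out the last 9° well short of the fence.

```bash
python3 -m inch '[[-0.17,0,0,0,0,0,1],[-0.1,0,0,0,0,1.15,1],[-0.1,0,0,0,0,1.15,1],[-0.1,0,0,0,0,1.15,1],[-0.1,0,0,0,0,1.15,1],[-0.1,0,0,0,0,1.15,1],[-0.1,0,0,0,0,1.15,1],[-0.1,0,0,0,0,1.15,1],[-0.1,0,0,0,0,1.15,1],[-0.1,0,0,0,0,0,1],[0,0,0,0,0,0,1]]';python3 look.py 8 side top
python3 - <<'E'
from h import *
from scipy.spatial.transform import Rotation as R
M=R.from_rotvec(env.observe()["orientation"]).as_matrix();print("tool y yaw",np.degrees(np.arctan2(M[1,1],M[0,1])))
for n,k in(("side",8),("top",0)):
    p=cv2.imread(f"pics/{n}_8.png") 
    p=p[150:290,200:400] if n=="side" else p[130:270,180:380]
    cv2.imwrite(f"pics/w_{n}.png",p)
cv2.imwrite("pics/v3.png",cv2.resize(np.hstack([cv2.imread("pics/w_top.png"),cv2.imread("pics/w_side.png")]),None,fx=2,fy=2,interpolation=2))
E
```

```text
t: 11.25
tool_pos: [0.5002, -0.0598, 0.0172]
orientation: [-0.194, 3.135, 0.0]
ft_force: [-1.9, 0.7, 0.3]
finger_gap: 0.0871
gripper_force: 0.8
side 474 c [551.8 -97.2] yaw 8.7 size [118.9  44.9] fence frame [-118.8  -51.1] to turn 91.7
top 80 c [571.9   1.9] yaw 1.1 size [49.5 17.8] fence frame [-86.8  44.8] to turn 84.1
11.25 [ 0.5002 -0.0598  0.0172] [-1.9  0.7  0.3]
tool y yaw 97.07181214780789
```

View pics/v3.png

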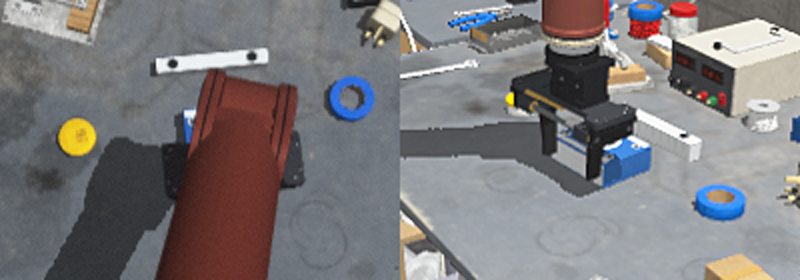

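```bash
python3 -m inch '[[-0.1,0,0,0,0,0,1],[-0.1,0,0,0,0,0,1],[-0.1,0,0,0,0,0,1],[0,0,0,0,0,0,1],[0.2,0,0,0,0,0,1],[0.2,0,-0.5,0,0,0,1],[0.3,0,-0.7,0,0,0,1],[0.3,0,0,0,0,0,1],[0,0,0,0,0,0,1]]';python3 look.py 9 side top
python3 - <<'E'
from h import *
a=cv2.imread("pics/top_9.png")[130:270,180:380];b=cv2.imread("pics/side_9.png")[150:290,200:400]
cv2.imwrite("pics/v4.png",cv2.resize(np.hstack([a,b]),None,fx=2,fy=2,interpolation=2))
E
```

```text
t: 12.48
tool_pos: [0.4571, -0.0652, 0.0892]
orientation: [-0.193, 3.134, 0.002]
ft_force: [-0.3, 0.3, 0.4]
finger_gap: 0.0871
gripper_force: 0.0
side 970 c [592.5 -52.4] yaw 4.7 size [135.4 125.1] fence frame [-73.  -11.6] to turn 87.7
top 297 c [572.2  -1.8] yaw -7.8 size [37.3 99.4] fence frame [-86.9  41.1] to turn 75.2
12.47 [ 0.4571 -0.0652  0.0892] [-0.3  0.3  0.4]
```

View pics/v4.png

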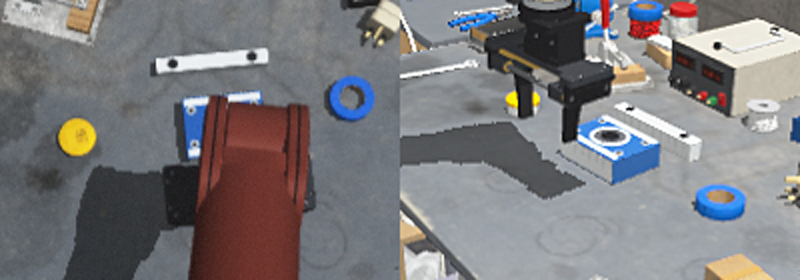

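The block looks square to the fence with a clear gap left. I'll measure it from its top face only, since the last fit picked up part of the fence.

```bash
cat > sq.py <<'E'
from h import *
import sys
for n in("side","top"):
    p,d=env.capture(n); cv2.imwrite(f"pics/{n}_{sys.argv[1]}.png",p); W=cloud(n,d); z=W[...,2]
    m=(W[...,0]>.4)&(W[...,0]<.72)&(abs(W[...,1]+.04)<.12)&(d>0)
    for nm,r in(("block",m&(z>.036)&(z<.046)),("fence",m&(z>.025)&(z<.0345)&(W[...,0]>.645))):
        k,L,st,ce=cv2.connectedComponentsWithStats(r.astype(np.uint8)); i=1+st[1:,4].argmax(); Q=W[L==i]
        c,a,sz=rect(Q); 
        # far/near edges: extreme x per 6 mm y bin, robust line fit
        out=[]
        for sgn in(1,-1):
            b=np.round(Q[:,1]/.006); e=np.array([Q[b==j][(sgn*Q[b==j][:,0]).argmax()] for j in np.unique(b)])[2:-2]
            l=cv2.fitLine(np.float32(e[:,:2]*1000),cv2.DIST_HUBER,0,.01,.01).ravel() if len(e)>3 else [1,0,0,0]
            out.append((round(float(np.degrees(np.arctan2(l[1],l[0]))%180),1),len(e)))
        print(n,nm,st[i,4],c,a,sz,"far,near edge yaw",out)
E
python3 sq.py 10
```

```text
side block 582 [573.5 -55.3] 96.107376 [ 92.6 126. ] far,near edge yaw [(97.1, 19), (84.9, 19)]
side fence 238 [674.7 -33.6] 99.16981 [ 30.5 171.9] far,near edge yaw [(97.8, 26), (97.3, 26)]
top block 265 [569.2  -7.1] 1.1120188 [91.6 35.7] far,near edge yaw [(0.0, 3), (0.0, 3)]
top fence 388 [674.7 -30.7] 96.48079 [ 23.6 168.6] far,near edge yaw [(96.7, 25), (96.8, 25)]
```

```bash
python3 -m inch '[[-0.3,0,0,0,0,0,1],[-0.3,0,0.7,0,0,0,1],[-0.15,0,0.5,0,0,0,1],[-0.1,0,0,0,0,0,1],[-0.15,0,0,0,0,0,1],[-0.1,0,0,0,0,0,1],[-0.1,0,0,0,0,0,1],[-0.1,0,0,0,0,0,1],[-0.1,0,0,0,0,0,1],[-0.1,0,0,0,0,0,1],[-0.1,0,0,0,0,0,1],[0,0,0,0,0,0,1]]'
```

```text
t: 14.18
tool_pos: [0.5537, -0.0534, 0.0177]
orientation: [-0.194, 3.135, 0.0]
ft_force: [-2.7, -0.8, 1.4]
finger_gap: 0.0873
gripper_force: 1.2
```

```bash
python3 -m inch '[[-0.04,0,0,0,0,0,1],[-0.03,0,0,0,0,0,1],[0,0,0,0,0,0,1]]'
```

```text
t: 14.55
tool_pos: [0.5566, -0.0532, 0.0172]
orientation: [0.193, -3.135, -0.001]
ft_force: [-6.6, -0.9, 4.4]
finger_gap: 0.0874
gripper_force: 3.2
```

```bash
python3 -m inch '[[-0.04,0,0,0,0,0,1],[-0.03,0,0,0,0,0,1],[0,0,0,0,0,0,1]]'; python3 -m inch '[[-0.03,0,0,0,0,0,1],[0,0,0,0,0,0,1]]'
```

```text
t: 14.92
tool_pos: [0.5609, -0.0526, 0.0172]
orientation: [0.193, -3.135, -0.0]
ft_force: [-4.9, 0.1, 2.8]
finger_gap: 0.0869
gripper_force: 2.7
t: 15.18
tool_pos: [0.5618, -0.0525, 0.0171]
orientation: [0.193, -3.133, -0.001]
ft_force: [-9.9, 0.2, 6.5]
finger_gap: 0.0873
gripper_force: 4.7
```

```bash
python3 -m inch '[[-0.03,0,0,0,0,0,1],[0,0,0,0,0,0,1]]'; python3 -m inch '[[-0.03,0,0,0,0,0,1],[0,0,0,0,0,0,1]]'
```

```text
t: 15.42
tool_pos: [0.5618, -0.0525, 0.0169]
orientation: [0.192, -3.13, -0.002]
ft_force: [-17.2, -0.7, 12.7]
finger_gap: 0.0873
gripper_force: 8.3
t: 15.68
tool_pos: [0.5618, -0.0525, 0.0166]
orientation: [0.191, -3.126, -0.002]
ft_force: [-22.5, -1.3, 17.9]
finger_gap: 0.0871
gripper_force: 11.8
```

The force rises while the tool stands still, so the block is against the fence. I'll back off, rise clear and check with both cameras.

```bash
python3 -m inch '[[0.07,0,0,0,0,0,1],[0.2,0,0,0,0,0,1],[0.3,0,0,0,0,0,1],[0.3,0,-0.7,0,0,0,1],[0,0,-0.9,0,0,0,1],[0,0,-0.9,0,0,0,1],[0,0,-0.9,0,0,0,1],[0,0.8,0,0,0,0,1],[0,0.8,0,0,0,0,1],[0,0.8,0,0,0,0,1],[0,0.8,0,0,0,0,1],[0,0.8,0,0,0,0,1],[0,0.8,0,0,0,0,1],[0,0,0,0,0,0,1]]'; python3 sq.py 11
python3 - <<'E'
from h import *
a=cv2.imread("pics/top_11.png")[130:270,180:380];b=cv2.imread("pics/side_11.png")[150:290,200:400]
cv2.imwrite("pics/v5.png",cv2.resize(np.hstack([a,b]),None,fx=2,fy=2,interpolation=2))
E
```

```text
t: 17.42
tool_pos: [0.4783, 0.2319, 0.2209]
orientation: [-0.204, 3.134, 0.002]
ft_force: [-0.8, -0.2, 0.4]
finger_gap: 0.0868
gripper_force: 0.0
side block 587 [618.9 -49. ] 96.31094 [ 96.1 121.8] far,near edge yaw [(96.7, 18), (97.1, 18)]
side fence 130 [663.8 -35.4] 96.04593 [ 51.3 169.9] far,near edge yaw [(98.9, 23), (94.5, 23)]
top block 1148 [619. -45.] 97.38219 [ 92.9 119.4] far,near edge yaw [(97.4, 18), (96.5, 18)]
top fence 354 [675.5 -30.7] 96.60658 [ 23.1 168.9] far,near edge yaw [(97.2, 25), (97.3, 25)]
```

View pics/v5.png

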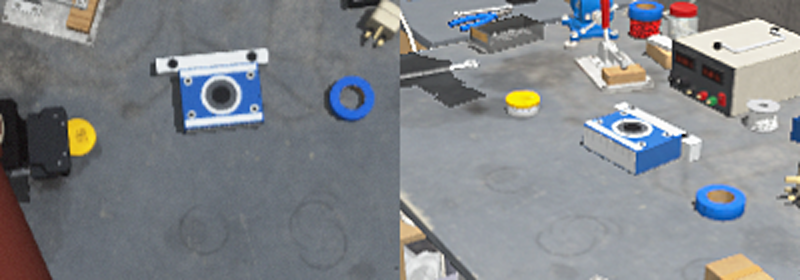

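```bash
python3 -c "from bench import env;print(env.hand_in())"
```

```text
the job is handed in; nothing more can be done
None
```

The job is handed in: I turned the die block about 90° clear of the fence by its corners and pushed it home, its bright side flush along the fence (about 57 mm centre to centre, as the sizes require), about 7 mm off-centre and inside both ends, with the arm touching nothing else.

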